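# Unlock a dosing valve and show its nozzle to the inspection camera

## Task

Take the T-handled square key out of the wooden tool block, push it fully down into the square socket of the swing clamp on the dosing station and turn it anticlockwise until the strap is clear of the valve; let go and leave the key standing in the clamp. Then lift the valve out of the station and hold it over the inspection camera for its picture: nozzle towards the lens and on the lens axis, its tip 90 mm from the face of the ring light, the valve leaning so that it lies in line with the lens axis. Finish while still holding it there, steady and gripped; do not touch the camera or its stand and do not disturb the other things on the bench.

Things in the scene. Friction and masses are not known exactly. Their poses are not given: they have to be found in the camera images.
- station: Dosing station, fixed: aluminium plate 190 x 100 x 12 mm, its top 80 mm above the bench, on legs over a dark base 210 x 110 mm. Origin on the bench under the plate's centre, x along the plate's length, z up. The valve hangs in a 38 mm bore at x = -42.5 mm; the clamp's pivot is at x = +42.5 mm.
- clamp (a joint): Turn of the swing clamp on its upright pivot, rad, growing anticlockwise from above: 0 strap over the valve's flange, clear of it from 0.5, stop at 1.45; starts at 0 to 0.2. Stiff (0.1 N m), stays where left. Strap: steel bar 20 x 10 mm reaching 66 mm from the pivot, top 20 mm above the plate, underside 2 mm above the flange; shut, it keeps the valve in.
- socket (a point): Centre of the mouth of the clamp's square socket, on the pivot axis, on top of the 32 mm round steel sleeve, 110 mm above the bench. Turns with the clamp: x and y square to the socket's sides, strap towards -x, z up. Socket 12 mm square, 22 mm deep, 3 mm chamfer; the key has 0.2 rad of play in it.
- key: Loose T-handled key, upright in the tool block: steel shank 10 mm square, 50 mm long (last 5 mm tapering to 6 mm), under a black plastic handle 66 (x) x 18 (y) x 24 mm (z = 50 to 74 mm). Origin at the centre of the shank's tip, z up the shank, x along the handle, shank's sides square to x and y. 0.1 to 0.16 kg. Fits the socket in any of four quarter turns.
- block: Wooden tool block, fixed, 130 (x) x 50 (y) x 40 mm high; origin on the bench under its centre. The key stands at x = -40 mm in a hole 12 mm square and 30 mm deep, handle across the block; a nut driver with a round grey handle stands at x = +40 mm, its top 118 mm above the bench, and stays there.
- valve: Loose dosing valve hanging upright in the station's bore, 143 mm long, 0.22 to 0.37 kg: steel flange 60 dia x 8 mm resting on the plate; above it a steel neck 30 dia x 45 mm (grip here) and a 20 mm black rubber bung; below it a clear chamber 34 dia x 42 mm, black cone, steel spout 12 mm dia. Origin on the axis at the flange's underside, z towards the bung.
- nozzle (a point): Tip of the valve's spout, on its axis, 70 mm below the underside of the flange; same axes as the valve.
- camera: Inspection camera, fixed, with a round black ring light 72 mm in diameter around its lens. Origin at the centre of the ring light's face, z along the lens axis out of the lens. The axis leans 30 degrees from upright, towards the robot's side. The face stands 107 mm above the bench.
- camera_stand: The camera's fixed stand: base plate 130 x 90 mm and bracket, on the far side of the focus point. Origin on the bench straight under the focus point; x points from there towards the stand, z up.
- focus (a point): Where the tip of the nozzle is to be held: on the lens axis, 90 mm from the ring light's face, 185 mm above the bench; z along the lens axis away from the lens.
- spare_valve: Bystander: a spare valve like the wanted one, hanging unclamped in a white rack 160 x 75 x 80 mm at the left of the bench. Origin as for the valve.
- nutdriver: Bystander: nut driver with a round grey handle 25 mm in diameter, upright in the tool block. Origin at its tip.
- bottle_a: Bystander: green bottle 72 mm in diameter, 230 mm high, upright at the right. Origin under its centre.
- bottle_b: Bystander: clear bottle 72 mm in diameter, 230 mm high, upright at the right. Origin under its centre.
- tumbler: Bystander: drinking glass 72 mm in diameter, 90 mm high, beyond the tool block. Origin under its centre.
- screwdriver: Bystander: short screwdriver 130 mm long with a black handle 26 mm thick, lying between the robot and the tool block. Origin at mid length, underneath.

How it is judged:
By the outcome, as a careful person would: the job done as asked, in the order asked, and still so for the second after the job is handed in, while the arm keeps its last pose, push and grip.
It also fails if it takes over 58 s, if anything falls off the work surface, if the arm or the gripper's body presses on something with over 40 N, if the wrist force passes 120 N, or if a joint passes its speed limit or range.

## Robot

A 6-joint arm with a two-finger parallel gripper is mounted at the origin on the work surface. World frame = base frame: x ahead of the robot, y to its left, z up, the work surface at z = 0. Lengths are in mm, angles in degrees, forces in N, time in s.
With the tool pointing down it reaches from about 250 to 800 mm from the base axis. Payload 3.9 kg.
Tool frame: the origin (TCP) lies between the finger pads; the fingertips stand 19 mm ahead of it and the grasp point (between the pads) is the TCP; z points along the fingers, y is the line along which they close (so a half turn about z gives the same grasp; the last joint's range is limited). The gripper opens to 85 mm and grips with 20 to 120 N. Pads are 22 mm wide; open, the fingers measure 114 mm over their backs; the gripper's body (76 mm by 85 mm) begins 54 mm behind the grasp point. The pads swing forward as they close: fully open they stand 13 mm farther back than shut.
Start: joints at [67.895, 14.897, -7.913, 67.191, 0, 90], TCP at [197.552, 486.403, 250.304] pointing down, gripper open.
Joint ranges: [-159.42, 159.42], [-47.68, 98.78], [-73.54, 78.23], [-108.79, 121.32], [-90, 84.71], [-180, 180]. Speed limits (degrees/s): [147.25, 147.25, 180, 180, 180, 180].

## Interface

Orientations are given as [roll, pitch, yaw] about the fixed x, y, z axes, in that order (R = Rz(yaw) Ry(pitch) Rx(roll)).
In Python, from bench import env gives the robot as it stands.
- The arm moves only by the tool carry_out, never from a script. Its argument "steps" is text: rows parted by semicolons, each of 5 numbers parted by spaces: the shift along the tool's x, y, z in units of 25 mm (1.0 is 25 mm), then the turn about the tool's z in degrees, then the closure, from -1 (fully open) to 1 (shut). A call has 1 to 12 rows; each row shifts and turns the commanded pose from where the row before left it, along the tool's axes as they then stand; what a row does not reach is not made up. A row lasts 1/12 s, in which the tool goes at most 41.7 mm and 7.16 degrees, less where a joint would pass 70% of its speed; a pose out of reach is approached as far as the arm can. A call is refused whole if a number of a shift passes 1 or a number of a turn 7.16, either way. A call with a gripper value outside its range is refused whole. The fingers move at their own pace and stop on an object; "newtons" is the grip in N (left out, the last holds). Time passes only in rows, so rows that do not move let the fingers close. It gives the time, the measured TCP pose, the force, the opening and the grip force at its end, in the units of the state.
- env.sense(): the state, without advancing time (a new reading comes with each control period).
- env.capture(name): name is "scene" or "top" or "wrist"; returns the picture (420x560x3 uint8, red, green, blue); there is no depth.
- env.camera_model(name): a dict with "K" (3x3 intrinsics, pixels), "camera_from_world" (4x4, takes a point from world to camera coordinates). Camera axes: x right, y down, z forward; pixel columns grow to the right and rows downward; lengths in mm; the calibration is good to about 2 mm. A picture is of the moment at which its call begins: read the wrist's pose just before it. camera_model takes no time and is no camera call; for the wrist camera it gives the pose at the moment of the call.
- env.job_done(): hands the job in; it is judged then, once.
The state is a dict: "t": time; "joint_positions": joint angles; "qd": joint speeds; "joint_torque": joint torques, N m; "ee_pos": TCP position; "eef_rot": TCP orientation; "wrist_force": force on the tool from outside, world axes, zero at the start; "wrist_torque": the same for the moment, N m; "width": finger opening in mm; "finger_force": force on a finger pad.
Only numpy, scipy, OpenCV 4.12 (cv2) and the standard library are available. Lean on these libraries where they do the work, as an engineer would, in place of code of your own. Each camera call takes 0.05 s, during which the arm holds its last target. There are 200 camera calls.

## Working session

There is one attempt and no reset: what is moved stays moved. The work goes in short steps, Python scripts to look and compute and a tool call to move; the robot and the scene stay as the last step left them, time stands still between calls to the robot, and variables do not carry over. Pictures are saved under pics/ and viewed, at most 10 in all, crops included, and the job is handed in when it is done.

Besides the shell and the picture viewer there is one more tool, called after "Call:" by a JSON object that holds its "name" and its "arguments", one argument or row to a line. carry_out: Moves the arm, as the interface text tells. Its arguments: {"type":"object","properties":{"steps":{"type":"string"},"newtons":{"type":"number"}},"required":["steps"]}

```bash
mkdir -p pics; ls; cat > h.py <<'E'
import numpy as np, cv2
from bench import env
from scipy.spatial.transform import Rotation as Ro
def cap(cam,name):
    m=env.camera_model(cam); im=env.capture(cam); cv2.imwrite(f'pics/{name}.png',im[:,:,::-1]); return im,m
def ray(m,u,v):
    T=np.array(m['camera_from_world']); K=np.array(m['K']); R=T[:3,:3]; c=-R.T@T[:3,3]
    d=R.T@np.linalg.inv(K)@[u,v,1]; return c,d/np.linalg.norm(d)
def onz(m,u,v,z):
    c,d=ray(m,u,v); return c+d*(z-c[2])/d[2]
def proj(m,p):
    T=np.array(m['camera_from_world']); q=np.array(m['K'])@(T[:3,:3]@np.array(p)+T[:3,3]); return q[:2]/q[2]
def tri(m1,p1,m2,p2):
    c1,d1=ray(m1,*p1); c2,d2=ray(m2,*p2)
    s=np.linalg.lstsq(np.c_[d1,-d2],c2-c1,rcond=None)[0]; a=c1+s[0]*d1;b=c2+s[1]*d2
    return (a+b)/2,np.linalg.norm(a-b)
E
python3 - <<'E'
from h import *
a,m=cap('top','top');b,n=cap('scene','scene')
for q in(m,n):
    c,d=ray(q,280,210);print(c.round(),d.round(2),np.array(q['K'])[0,0])
print(env.sense())
cv2.imwrite('pics/top2.png',cv2.resize(a,(800,600),interpolation=3)[:,:,::-1])
cv2.imwrite('pics/scene2.png',cv2.resize(b,(800,600),interpolation=3)[:,:,::-1])
E
```

```text
pics
[ 366.    3. 1784.] [ 0.13 -0.02 -0.99] 539.5828318030137
[ 867.  438. 1014.] [-0.28 -0.42 -0.87] 415.6757695953464
{'t': 0.1, 'joint_positions': array([ 6.78947745e+01,  1.49312893e+01, -7.97816159e+00,  6.71900013e+01,
        9.52271650e-04,  9.00015613e+01]), 'qd': array([-0.12868752, -0.08283904,  0.1201405 ,  0.05863914, -0.03461041,
        0.04111906]), 'joint_torque': array([ 4.91357641e-04, -4.06506693e+01,  2.54527241e+01,  1.00936843e-02,
        2.26178253e-05,  1.56870698e-06]), 'ee_pos': array([197.34066146, 485.8776311 , 249.55568602]), 'eef_rot': array([-1.79900548e+02, -9.49560137e-04,  1.57893212e+02]), 'wrist_force': array([-0.15737213, -0.06291309, -0.02379458]), 'wrist_torque': array([0.00893607, 0.07071782, 0.01961453]), 'finger_force': 0.0, 'width': 85.13632313139979}
```

View pics/top2.png

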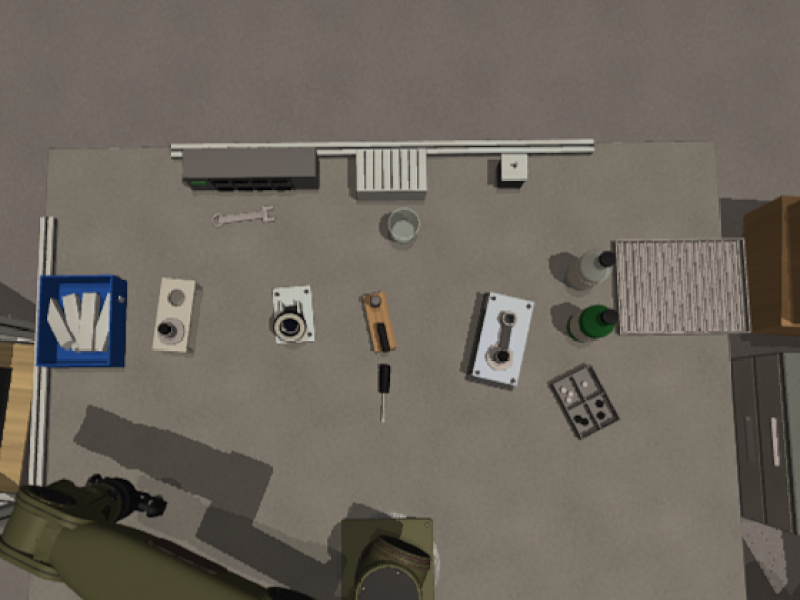

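View pics/scene2.png

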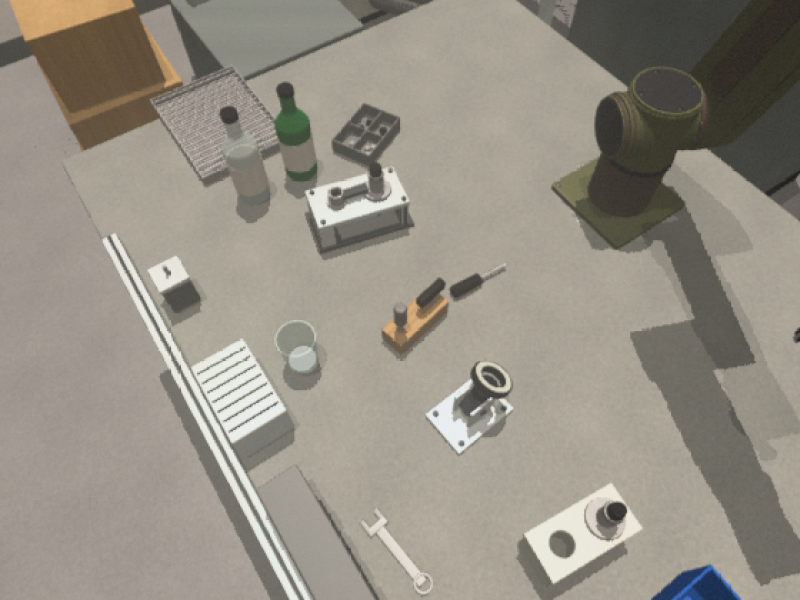

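Top view (800x600): key handle about (380,337), block (378,320), screwdriver (384,385), station plate centre (503,338) with pivot (509,318) and valve (500,355), camera ring light (290,322) with its base behind. The scene view agrees.

```bash
python3 - <<'E'
from h import *
im=cv2.imread('pics/top.png')
env_m=env.camera_model('top'); s=.7
for n,u,v,z in [('key',380,337,84),('valvebung',501.5,354.5,153),('socket',509,318,110),('ring',290,322,107),('block',378,320,40),('nut',376,300,118),
 ('stand',293.5,315,0),('plate TL',490,292,80),('TR',534,300,80),('BL',468,380,80),('BR',516,388,80)]:
    print(n,onz(env_m,u*s,v*s,z).round(1))
# enlarged crops native
a=im[190:290,170:400]; cv2.imwrite('pics/c.png',cv2.resize(a,None,fx=3.4,fy=3.4,interpolation=cv2.INTER_CUBIC))
E
```

```text
key [503.    9.4  84. ]
valvebung [ 456.9 -247.3  153. ]
socket [ 538.6 -273.   110. ]
ring [536.7 205.4 107. ]
block [545.3  13.6  40. ]
nut [581.2  16.9 118. ]
stand [563.8 210.2   0. ]
plate TL [ 600.6 -237.5   80. ]
TR [ 581.3 -335.1   80. ]
BL [ 405.9 -182.9   80. ]
BR [ 386.9 -288.    80. ]
```

View pics/c.png

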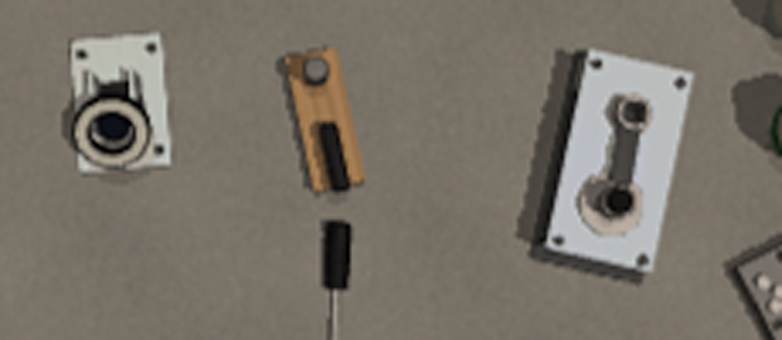

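Handle lies along the block, yaw about 10°. I go above the key and look with the wrist camera.

Call:
{"name": "carry_out", "arguments": {
  "steps": "-1 -0.7 0 0 -1;-1 -0.7 0 0 -1;-1 -0.7 0 0 -1;-1 -0.7 0 0 -1;-1 -0.7 0 0 -1;-1 -0.7 0 0 -1;-1 -0.7 0 0 -1;-1 -0.7 0 0 -1;-1 -0.7 0 0 -1"
}}

```text
t: 0.85
ee_pos: [347.0, 254.3, 250.0]
eef_rot: [-180.0, -0.0, 157.9]
wrist_force: [-0.3, -0.2, -0.3]
width: 85.8
finger_force: 0.0
```

```bash
cat >> h.py <<'E'
def st():
    s=env.sense(); print('t',round(s['t'],2),'p',s['ee_pos'].round(1),'r',s['eef_rot'].round(1),'j',s['joint_positions'].round(1),'F',s['wrist_force'].round(1),'w',round(s['width'],1),'ff',round(s['finger_force'],1)); return s
def go(p,yaw):
    "tool-axis shifts in units, at the present yaw and the turn about tool z, from measured pose"
    s=env.sense(); R=Ro.from_euler('xyz',s['eef_rot'],degrees=True).as_matrix()
    d=R.T@(np.array(p)-s['ee_pos'])/25; t=-((yaw-s['eef_rot'][2]+180)%360-180)
    print('shift units',d.round(2),'turn',round(t,1))
E
python3 -c "
from h import *
st();go([490,9,250],190)"
```

```text
t 0.85 p [347.  254.3 250. ] r [-180.    -0.   157.9] j [ 36.2   5.6 -19.7  64.7  -0.   58.3] F [-0.3 -0.2 -0.3] w 85.8 ff 0.0
shift units [-8.99 -6.94  0.  ] turn -32.1
```

Call:
{"name": "carry_out", "arguments": {
  "steps": "-1 -0.77 0 0 -1;-1 -0.77 0 0 -1;-1 -0.77 0 0 -1;-1 -0.77 0 0 -1;-1 -0.77 0 0 -1;-1 -0.77 0 0 -1;-1 -0.77 0 0 -1;-1 -0.77 0 0 -1;-1 -0.77 0 0 -1;0 0 0 -7 -1;0 0 0 -7 -1;0 0 0 -7 -1"
}}

```text
t: 1.85
ee_pos: [489.9, 9.8, 249.7]
eef_rot: [180.0, -0.1, 179.1]
wrist_force: [-0.4, 0.9, -0.4]
width: 85.3
finger_force: 0.0
```

Call:
{"name": "carry_out", "arguments": {
  "steps": "0 0 0 -7 -1;0 0 0 -4 -1;0 0 0 0 -1"
}}

```text
t: 2.1
ee_pos: [489.6, 10.5, 249.8]
eef_rot: [180.0, -0.1, -170.1]
wrist_force: [0.0, 0.7, -0.2]
width: 85.4
finger_force: 0.0
```

```bash
python3 -c "
from h import *
st();a,m=cap('wrist','w1');print(np.array(m['camera_from_world']).round(2),m['K'][0])
for p in [(503,9,84),(581,17,118),(457,-247,153)]: print(proj(m,p))"
```

```text
t 2.1 p [489.6  10.5 249.8] r [ 1.800e+02 -1.000e-01 -1.701e+02] j [  1.2  11.5 -12.5  66.   -0.   -8.7] F [ 0.   0.7 -0.2] w 85.4 ff 0.0
[[-1.7000e-01  9.9000e-01 -0.0000e+00  7.4760e+01]
 [ 9.3000e-01  1.6000e-01  3.3000e-01 -4.9906e+02]
 [ 3.2000e-01  6.0000e-02 -9.5000e-01  2.2330e+02]
 [ 0.0000e+00  0.0000e+00  0.0000e+00  1.0000e+00]] [344.93717055   0.         279.23107018]
[275.70567368 206.42272229]
[269.19217007 304.34477518]
[-123.82230773  104.33625155]
```

View pics/w1.png

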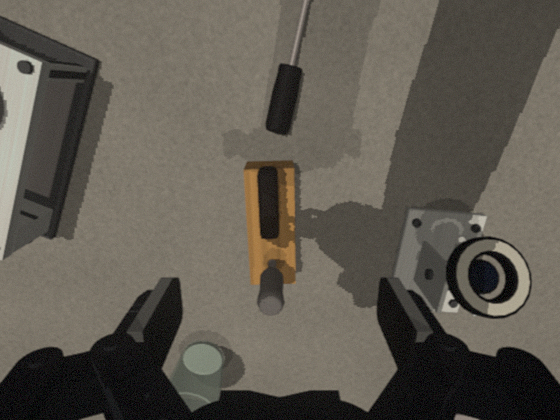

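Wrist view: key handle (259–279, 167–238) along the block, nut driver top (271,303), camera ring light (489,277) with its plate, glass (203,360).

```bash
python3 -c "
from h import *
im=cv2.imread('pics/w1.png');m=env.camera_model('wrist');print(ray(m,280,210)[0])
def box(mask,x0,y0,x1,y1):
    k=np.zeros_like(mask);k[y0:y1,x0:x1]=mask[y0:y1,x0:x1]
    c=max(cv2.findContours(k,0,1)[0],key=cv2.contourArea);return c,cv2.minAreaRect(c)
g=im.max(2);mk=(g<55).astype('u1')*255 if 0 else ((g<55)*255).astype(np.uint8)
c,r=box(mk,240,155,300,250);print(r,cv2.boundingRect(c))
b=cv2.boxPoints(r)
P=np.array([onz(m,*p,84)for p in b]);print(P.round(1),P.mean(0))
for i in range(2):
  d=P[i+1]-P[i];print(np.linalg.norm(d),np.degrees(np.arctan2(d[1],d[0])))
h=cv2.cvtColor(im,cv2.COLOR_BGR2HSV);w=((h[...,1]>120)&(h[...,0]<25)&(h[...,2]>90)).astype(np.uint8)*255
c,r=box(w,230,150,310,290);b=cv2.boxPoints(r);P=np.array([onz(m,*p,40)for p in b]);print(P.round(1))
for i in range(2):
  d=P[i+1]-P[i];print(np.linalg.norm(d),np.degrees(np.arctan2(d[1],d[0])))
print('ring',onz(m,489,277,107),'nut',onz(m,271,303,118))
"
```

```text
[405.83561214  -4.39752856 373.92033222]
((268.282470703125, 201.9739227294922), (72.25987243652344, 19.422548294067383), 88.09085083007812) (258, 166, 21, 73)
[[ 4.700e+02 -1.240e+01  8.400e+01]
 [ 4.667e+02  3.800e+00  8.400e+01]
 [ 5.324e+02  1.720e+01  8.400e+01]
 [ 5.361e+02 -2.000e-01  8.400e+01]] [501.2959687   2.0931937  84.       ]
16.57067320853702 101.72520656651463
67.12810072675012 11.531585031636888
[[484.1 -26.6  40. ]
 [474.3  21.5  40. ]
 [600.7  49.   40. ]
 [612.   -5.1  40. ]]
49.09334405385591 101.55236560562382
129.37630791692868 12.265123233651007
ring [528.04106084 203.50764524 107.        ] nut [579.52299483  18.15141467 118.        ]
```

```bash
python3 -c "
from h import *
st();go([501.5,1.8,72],191.9)"
```

```text
t 2.15 p [489.7  10.6 249.9] r [ 1.800e+02 -1.000e-01 -1.702e+02] j [  1.2  11.5 -12.5  66.    0.   -8.6] F [-0.3 -0.  -0.5] w 85.7 ff 0.0
shift units [-0.41 -0.43  7.12] turn -2.1
```

Call:
{"name": "carry_out", "arguments": {
  "steps": "-0.41 -0.43 0 0 -1;0 0 1 -2 -1;0 0 1 0 -1;0 0 1 0 -1;0 0 1 0 -1;0 0 1 0 -1;0 0 1 0 -1;0 0 0.7 0 -1;0 0 0.42 0 -1;0 0 0 0 1;0 0 0 0 1;0 0 0 0 1",
  "newtons": 60
}}

```text
t: 3.15
ee_pos: [502.6, 1.8, 73.0]
eef_rot: [-180.0, 0.1, -168.1]
wrist_force: [0.3, 0.2, 0.1]
width: 51.2
finger_force: 0.0
```

Call:
{"name": "carry_out", "arguments": {
  "steps": "0 0 0 0 1;0 0 0 0 1;0 0 0 0 1;0 0 0 0 1"
}}

```text
t: 3.48
ee_pos: [502.8, 1.9, 73.3]
eef_rot: [-180.0, 0.1, -168.1]
wrist_force: [-0.8, 0.9, 4.0]
width: 17.0
finger_force: 60.0
```

```bash
python3 -c "
from h import *
st()"
```

```text
t 3.48 p [502.8   1.9  73.3] r [-1.800e+02  1.000e-01 -1.681e+02] j [  0.2  21.  -28.1  40.8   0.  -11.7] F [-0.8  0.9  4. ] w 17.0 ff 60.0
```

Call:
{"name": "carry_out", "arguments": {
  "steps": "0 0 -0.5 0 1;0 0 -1 0 1;0 0 -1 0 1;0 0 -1 0 1;0 0 -1 0 1;0 0 -1 0 1;0 0 -1 0 1;0 0 -0.6 0 1"
}}

```text
t: 4.15
ee_pos: [502.6, 1.7, 252.4]
eef_rot: [-180.0, 0.2, -168.1]
wrist_force: [1.0, -0.2, -1.6]
width: 17.3
finger_force: 59.2
```

```bash
python3 -c "
from h import *
st();go([470,-255,252],167)"
```

```text
t 4.15 p [502.6   1.7 252.4] r [-180.     0.2 -168.1] j [  0.2  12.5 -10.8  66.5  -0.  -11.7] F [ 1.  -0.2 -1.6] w 17.3 ff 59.2
shift units [ 3.39 -9.78  0.01] turn 24.9
```

Call:
{"name": "carry_out", "arguments": {
  "steps": "0.34 -0.98 0 0 1;0.34 -0.98 0 0 1;0.34 -0.98 0 0 1;0.34 -0.98 0 0 1;0.34 -0.98 0 0 1;0.34 -0.98 0 0 1;0.34 -0.98 0 0 1;0.34 -0.98 0 0 1;0.34 -0.98 0 0 1;0.34 -0.98 0 0 1;0 0 0 7 1;0 0 0 7 1"
}}

```text
t: 5.15
ee_pos: [468.6, -256.9, 249.3]
eef_rot: [180.0, -0.1, 177.4]
wrist_force: [-0.0, 0.7, -1.4]
width: 17.3
finger_force: 59.5
```

Call:
{"name": "carry_out", "arguments": {
  "steps": "0 0 0 7 1;0 0 0 4 1;0 0 0 0 1;0 0 0 0 1"
}}

```text
t: 5.48
ee_pos: [469.0, -255.3, 249.5]
eef_rot: [180.0, -0.0, 167.0]
wrist_force: [0.9, 0.7, -1.9]
width: 16.9
finger_force: 59.4
```

```bash
python3 -c "
from h import *
st();a,m=cap('wrist','w2');import pickle;pickle.dump(m,open('w2.pkl','wb'))
for p in [(538.6,-273,110),(457,-247,153)]: print(proj(m,p))"
```

```text
t 5.48 p [ 469.  -255.3  249.5] r [180.  -0. 167.] j [-28.6  15.8  -6.7  67.5  -0.  -15.6] F [ 0.9  0.7 -1.9] w 16.9 ff 59.4
[278.60407611 279.80287783]
[288.69184017 201.73937622]
```

View pics/w2.png

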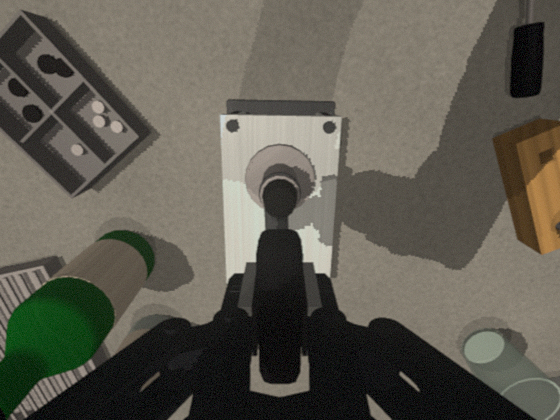

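Wrist view: bung (281,196), plate near corners (221,116),(341,117); the key handle (279,305) hides the socket. I shift sideways for a clear look.

Call:
{"name": "carry_out", "arguments": {
  "steps": "0 1 0 0 1;0 1 0 0 1;0 1 0 0 1;0 1 0 0 1;0 0 0 0 1;0 0 0 0 1"
}}

```text
t: 6.03
ee_pos: [492.1, -157.0, 249.8]
eef_rot: [-180.0, -0.0, 167.1]
wrist_force: [0.5, -0.3, -1.4]
width: 17.1
finger_force: 59.4
```

```bash
python3 -c "
from h import *
st();a,m=cap('wrist','w3');import pickle;pickle.dump(m,open('w3.pkl','wb'))
for p in [(538.6,-273,110),(457,-247,153)]: print(proj(m,p))
cv2.imwrite('pics/w3c.png',cv2.resize(a[80:400,0:300],None,fx=1.8,fy=1.8,interpolation=2)[:,:,::-1])"
```

```text
t 6.03 p [ 492.1 -157.   249.8] r [-180.    -0.   167.1] j [-17.7  14.1  -9.1  66.8  -0.   -4.8] F [ 0.5 -0.3 -1.4] w 17.1 ff 59.4
[162.55546678 278.85927406]
[138.5385236  200.69216181]
```

View pics/w3c.png

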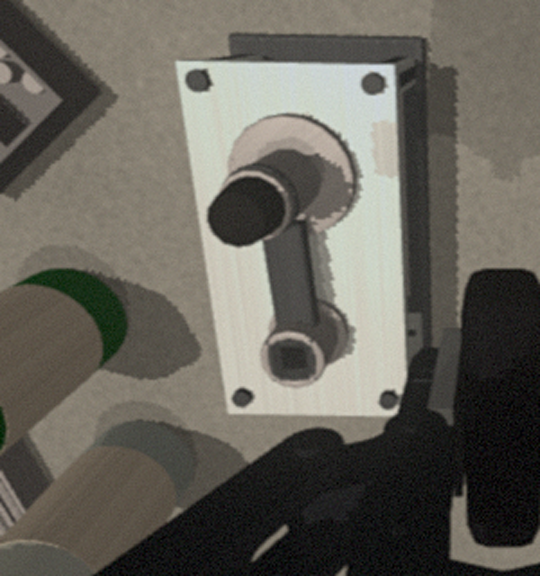

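Crop: socket mouth at crop (293,356) → image (163,278), bung top crop (247,210) → (137,197); plate corners crop (177,61),(395,64),(228,413), strap running up from the sleeve to the valve.

```bash
python3 -c "
from h import *
import pickle;m=pickle.load(open('w3.pkl','rb'))
f=lambda u,v,z:onz(m,u/1.8,80+v/1.8,z)
def ang(d):return np.degrees(np.arctan2(d[1],d[0]))
s=f(293,356,110);b=f(247,210,153);print('sock',s,'bung',b,np.linalg.norm((s-b)[:2]),ang(s-b))
A,B,C=f(177,61,80),f(395,64,80),f(228,413,80);print(A,B,C,np.linalg.norm(A-B),np.linalg.norm(C-A),ang(B-A)-90,ang(C-A))
# strap edges (top z=100): left edge and right edge
L=f(275,320,100)-f(265,250,100);R=f(320,320,100)-f(305,222,100);print('strap',ang(L),ang(R))
# socket dark square
im=cv2.imread('pics/w3.png');g=cv2.cvtColor(im,6)[262:294,146:180];print(g[::2,::2])
m2=pickle.load(open('w2.pkl','rb'));print('bung2',onz(m2,281,196,153),'flange2',onz(m2,280,175,88))
"
```

```text
sock [ 537.62466083 -272.45599025  110.        ] bung [ 454.12768113 -246.85872708  153.        ] 87.33249969123378 -17.043713743680396
[ 394.52629674 -288.6078524    80.        ] [ 418.08736368 -191.70457052   80.        ] [ 578.53827452 -335.02361061   80.        ] 99.72647550168438 189.77573758029536 -13.665723709043945 -14.157141535925263
strap -12.433506488348872 -10.549291561515254
[[202 189 152 110  77  76  69  69  64  72  69  74  69  69  72  71  69]
 [201 197 130  76  85 103 129 139 125 106  84  71  68  65  68  72  72]
 [201 177  94 149 171 170 166 167 174 176 175 163  91  69  70  67  67]
 [197 126 150 164 147 139 109  83 108 127 145 161 167 109  68  74  69]
 [158 104 146 108  70  76  69  73  69  70  66  85 141 135 137  78  67]
 [154 137  78  59  63  62  59  57  59  59  59  63  71 104 152 121  67]
 [153 125  68  61  61  48  44  46  43  43  44  52  62  76 133 149 101]
 [155 127  72  60  64  55  47  44  44  48  47  50  60  76 105 152 130]
 [146 130  72  59  63  50  48  41  47  42  51  52  60  68  75 146 143]
 [154 134  77  63  62  60  51  44  50  50  46  47  63  71  71 144 146]
 [155 141  80  65  63  57  46  51  43  50  49  47  53  74  70 142 148]
 [156 154  97  66  59  59  52  50  45  55  52  54  64  69  81 149 145]
 [186 160 123  67  66  63  58  70  67  66  66  65  67  70  80 144 127]
 [195 185 148  98  71  59  62  64  66  70  66  64  61  95 118 136 144]
 [192 203 170 146 127  84  86  83  74  75  88  85  94 141 132 133 194]
 [195 198 200 186 163 153 158 164 168 172 165 160 151 147 173 196 207]]
bung2 [ 451.91004946 -251.13417115  153.        ] flange2 [ 453.02021501 -252.00930535   88.        ]
```

```bash
python3 -c "
from h import *
import pickle;m=pickle.load(open('w3.pkl','rb'))
T=np.array([492.1,-157,249.8]);R=Ro.from_euler('xyz',[180,0,167.1],degrees=True).as_matrix()
for dx in(33,-33):
  for z in(-12,12): print(dx,z,proj(m,T+R@[dx,0,z]))
im=cv2.imread('pics/w3.png');g=cv2.cvtColor(im,6);print(g[222:240,280],g[372:392,280])
st();go([538.2-1.0,-273,190],168)
"
```

```text
33 -12 [281.39277896 243.79886552]
33 12 [281.14602876 219.67167015]
-33 -12 [281.09301861 387.43137187]
-33 12 [280.91884177 346.93432667]
[127 129 132 127 125 132 121  64  18  32  28  23  24  29  20  32  31  23] [ 16  16  21  11  18  18  15  15  21  10   9  44 104 128 130 133 133 134
 128 127]
t 6.08 p [ 492.  -157.8  249.8] r [-180.   -0.  167.] j [-17.8  14.1  -9.1  66.8  -0.   -4.8] F [-0.2  0.  -1.2] w 16.9 ff 59.4
shift units [-2.8  -4.08  2.39] turn -1.0
```

Call:
{"name": "carry_out", "arguments": {
  "steps": "-0.57 -0.82 0 -1 1;-0.57 -0.82 0 0 1;-0.57 -0.82 0 0 1;-0.57 -0.82 0 0 1;-0.57 -0.75 0 0 1;0 0 1 0 1;0 0 1 0 1;0 0 0.6 0 1;0 0 0 0 1;0 0 0 0 1"
}}

```text
t: 6.92
ee_pos: [539.0, -272.3, 184.0]
eef_rot: [180.0, -0.1, 167.8]
wrist_force: [-0.4, -0.5, -0.8]
width: 17.1
finger_force: 59.5
```

```bash
python3 -c "
from h import *
st();go([538.2,-273,151],168)
a,m=cap('wrist','w4');b,n=cap('scene','s4')
p=proj(n,(538,-273,120)).astype(int);print(p)
c=cv2.resize(b[p[1]-60:p[1]+60,p[0]-50:p[0]+50],None,fx=5,fy=5,interpolation=2)
cv2.imwrite('pics/c4.png',c[:,:,::-1])
"
```

```text
t 6.92 p [ 539.  -272.3  184. ] r [ 1.800e+02 -1.000e-01  1.678e+02] j [-26.8  24.6  -3.4  62.1  -0.  -14.6] F [-0.4 -0.5 -0.8] w 17.1 ff 59.5
shift units [ 0.02 -0.03  1.32] turn -0.2
[234 130]
```

View pics/c4.png

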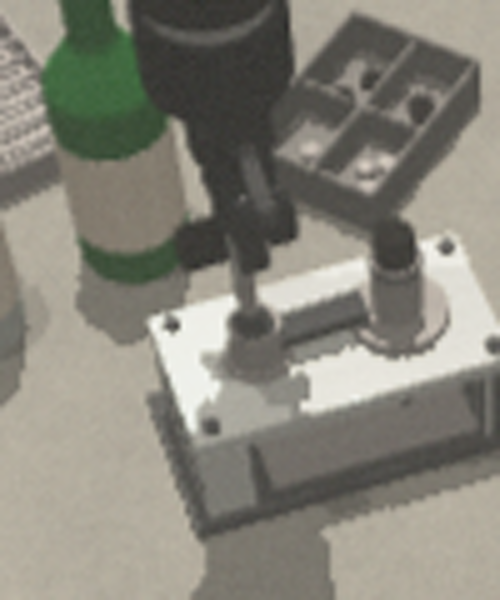

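Shank tip (248,312) stands right over the socket mouth (250,325). Pushing down.

Call:
{"name": "carry_out", "arguments": {
  "steps": "0 0 0.3 0 1;0 0 0.3 0 1;0 0 0.15 0 1;0 0 0.15 0 1;0 0 0 0 1"
}}

```text
t: 7.43
ee_pos: [541.3, -272.7, 170.2]
eef_rot: [-179.8, 0.5, 167.9]
wrist_force: [-7.8, -0.5, 9.8]
width: 17.0
finger_force: 61.1
```

Call:
{"name": "carry_out", "arguments": {
  "steps": "0 0 0.15 0 1;0 0 0.15 0 1;0 0 0.1 0 1;0 0 0 0 1"
}}

```text
t: 7.77
ee_pos: [544.1, -273.6, 165.4]
eef_rot: [-179.7, 1.0, 167.9]
wrist_force: [-12.5, 3.9, 55.8]
width: 17.1
finger_force: 70.6
```

Call:
{"name": "carry_out", "arguments": {
  "steps": "0 0 -0.4 0 1;0 0 -0.4 0 1;0 0 0 0 1"
}}

```text
t: 8.02
ee_pos: [541.3, -272.2, 174.8]
eef_rot: [-179.9, 0.3, 167.9]
wrist_force: [-0.2, -0.1, -1.1]
width: 17.4
finger_force: 62.3
```

```bash
python3 -c "
from h import *
st()
b,n=cap('scene','s5');a,m=cap('wrist','w5')
p=proj(n,(538,-273,120)).astype(int)
c=cv2.resize(b[p[1]-50:p[1]+30,p[0]-40:p[0]+40],(500,500),interpolation=2)
cv2.imwrite('pics/c5.png',np.hstack([c,cv2.resize(a[80:400,200:380],(280,500))])[:,:,::-1])
"
```

```text
t 8.02 p [ 541.3 -272.2  174.8] r [-179.9    0.3  167.9] j [-26.7  24.8  -4.5  60.4  -0.  -14.6] F [-0.2 -0.1 -1.1] w 17.4 ff 62.3
```

View pics/c5.png

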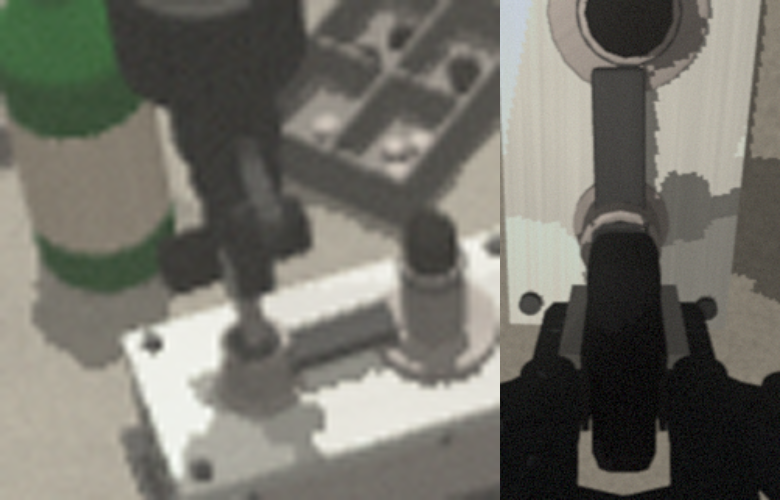

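Call:
{"name": "carry_out", "arguments": {
  "steps": "0.15 -0.02 0 0 1;0 0 0 0 1;0 0 0.15 0 1;0 0 0.1 0 1;0 0 0.1 0 1;0 0 0 0 1"
}}

```text
t: 8.62
ee_pos: [539.3, -272.5, 163.3]
eef_rot: [-180.0, 0.3, 167.9]
wrist_force: [7.4, -2.7, -3.5]
width: 17.2
finger_force: 61.7
```

```bash
python3 -c "
from h import *
st()"
```

```text
t 8.62 p [ 539.3 -272.5  163.3] r [-180.     0.3  167.9] j [-26.8  25.   -6.   58.7   0.  -14.7] F [ 7.4 -2.7 -3.5] w 17.2 ff 61.7
```

It is in the hole. Continuing down.

Call:
{"name": "carry_out", "arguments": {
  "steps": "-0.04 0 0.2 0 1;0 0 0.15 0 1;0 0 0 0 1"
}}

```text
t: 8.87
ee_pos: [539.6, -272.4, 154.0]
eef_rot: [-180.0, 0.2, 167.9]
wrist_force: [8.1, -1.6, -3.0]
width: 16.9
finger_force: 62.2
```

Call:
{"name": "carry_out", "arguments": {
  "steps": "0 0 0.15 0 1;0 0 0.1 0 1;0 0 0 0 1"
}}

```text
t: 9.12
ee_pos: [539.7, -272.5, 150.0]
eef_rot: [-180.0, 0.3, 167.9]
wrist_force: [3.3, -0.5, 8.5]
width: 17.2
finger_force: 63.8
```

Call:
{"name": "carry_out", "arguments": {
  "steps": "0 0 0.1 0 1;0 0 0.08 0 1;0 0 0 0 1"
}}

```text
t: 9.37
ee_pos: [540.0, -272.6, 149.7]
eef_rot: [-179.9, 0.5, 167.9]
wrist_force: [-1.9, 2.3, 29.1]
width: 16.9
finger_force: 67.0
```

Bottomed (29 N at 149.7). Turning anticlockwise.

Call:
{"name": "carry_out", "arguments": {
  "steps": "0 0 -0.12 0 1;0 0 0 -5 1;0 0 0 -5 1;0 0 0 -5 1;0 0 0 -5 1;0 0 0 0 1",
  "newtons": 100
}}

```text
t: 9.87
ee_pos: [540.3, -273.0, 150.0]
eef_rot: [-179.8, 0.4, -171.9]
wrist_force: [2.3, -0.9, 14.7]
width: 16.6
finger_force: 99.7
```

Call:
{"name": "carry_out", "arguments": {
  "steps": "0 0 0 -5 1;0 0 0 -5 1;0 0 0 -5 1;0 0 0 -5 1;0 0 0 -5 1;0 0 0 -5 1;0 0 0 0 1"
}}

```text
t: 10.45
ee_pos: [540.3, -272.7, 150.1]
eef_rot: [-179.6, 0.2, -141.9]
wrist_force: [2.7, 0.3, 14.8]
width: 16.7
finger_force: 99.7
```

Call:
{"name": "carry_out", "arguments": {
  "steps": "0 0 0 -5 1;0 0 0 -5 1;0 0 0 -5 1;0 0 0 -5 1;0 0 0 0 1;0 0 0 0 1"
}}

```text
t: 10.95
ee_pos: [540.2, -272.6, 150.1]
eef_rot: [-179.6, 0.1, -122.1]
wrist_force: [2.6, 1.1, 15.7]
width: 16.8
finger_force: 99.8
```

```bash
python3 -c "
from h import *
s=st();print(s['wrist_torque'])
b,n=cap('scene','s6');a,m=cap('wrist','w6')
p=proj(n,(510,-265,110)).astype(int)
c=cv2.resize(b[p[1]-50:p[1]+40,p[0]-45:p[0]+45],(500,500),interpolation=2)
cv2.imwrite('pics/c6.png',np.hstack([c,cv2.resize(a[:400,240:460],(275,500))])[:,:,::-1])
"
```

```text
t 10.95 p [ 540.2 -272.6  150.1] r [-1.796e+02  1.000e-01 -1.221e+02] j [-26.8  25.5  -7.2  56.8   0.1 -84.7] F [ 2.6  1.1 15.7] w 16.8 ff 99.8
[ 0.27841466 -0.54088971 -0.09494863]
```

View pics/c6.png

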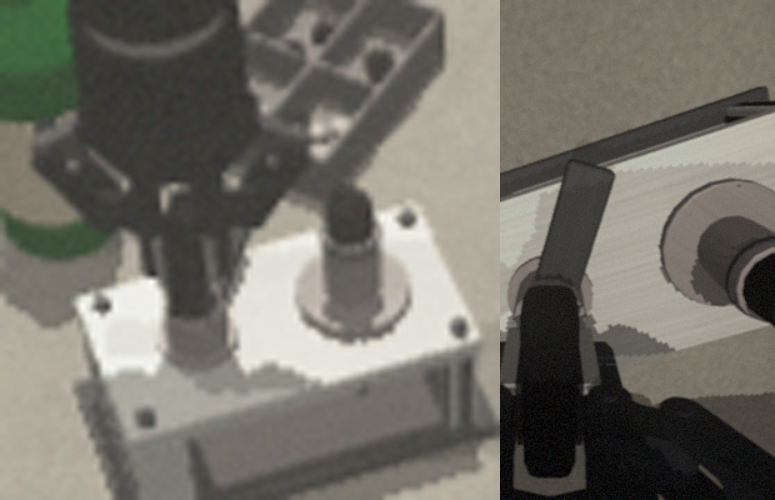

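The strap stands clear on the far side, its root at the sleeve and pointing away from the valve flange; clamp about 57°. Releasing and lifting.

Call:
{"name": "carry_out", "arguments": {
  "steps": "0 0 -0.05 0 1;0 0 0 0 0.1;0 0 0 0 0.1;0 0 0 0 0.1;0 0 0 0 0.1;0 0 -0.4 0 0.1;0 0 -1 0 0.1;0 0 -1 0 0.1;0 0 -1 0 0.1;0 0 -1 0 0.1;0 0 -0.4 0 0.1"
}}

```text
t: 11.97
ee_pos: [538.3, -272.2, 272.4]
eef_rot: [-179.7, 0.0, -122.1]
wrist_force: [0.3, -1.3, 0.4]
width: 38.4
finger_force: 0.0
```

```bash
python3 -c "
from h import *
st();a,m=cap('wrist','w7')
print('sock',proj(m,(538.5,-273,162)),'bung',proj(m,(455.5,-252,153)),proj(m,(456,-252,88)))
"
```

```text
t 11.97 p [ 538.3 -272.2  272.4] r [-179.7    0.  -122.1] j [-26.8  22.1   6.   73.6  -0.  -84.7] F [ 0.3 -1.3  0.4] w 38.4 ff 0.0
sock [279.02862271 213.39924614] bung [392.03017457 174.96962485] [369.53191265 158.23706579]
```

Call:
{"name": "carry_out", "arguments": {
  "steps": "0 0 0 7.1 -1;0 0 0 7.1 -1;0 0 0 7.1 -1;0 0 0 7.1 -1;0 0 0 7.1 -1;0 0 0 7.1 -1;0 0 0 7.1 -1;0 0 0 7.1 -1;0 0 0 7.1 -1;0 0 0 7.1 -1;0 0 0 0.9 -1;0 0 0 0 -1"
}}

```text
t: 13.02
ee_pos: [536.7, -271.3, 267.1]
eef_rot: [180.0, -0.1, 166.1]
wrist_force: [-1.0, -0.6, 0.2]
width: 85.3
finger_force: 0.0
```

```bash
python3 -c "
from h import *
st();go([455,-251.5,240],166)
import pickle;a,m=cap('wrist','w8');pickle.dump(m,open('w8.pkl','wb'))
print(proj(m,(455,-251.5,153)),proj(m,(455,-251.5,88)),proj(m,(538.5,-273,162)))
g=cv2.cvtColor(a,7)
u,v=proj(m,(455,-251.5,153)).astype(int)
x0,y0=max(u-40,0),max(v-40,0)
mk=((g<60)*255).astype(np.uint8)[y0:v+40,x0:u+40]
for c in cv2.findContours(mk,0,1)[0]:
  if cv2.contourArea(c)>150:
    (x,y),r=cv2.minEnclosingCircle(c);print(x+x0,y+y0,r,cv2.boundingRect(c),onz(m,x+x0,y+y0,153))
"
```

```text
t 13.02 p [ 536.7 -271.3  267.1] r [ 1.800e+02 -1.000e-01  1.661e+02] j [-26.8  22.3   5.5  73.3  -0.  -12.9] F [-1.  -0.6  0.2] w 85.3 ff 0.0
shift units [ 3.36 -0.01  1.09] turn 0.1
[280.0494676  90.8730163] [279.9381055   90.62929352] [278.81563973 219.15282295]
278.98765563964844 93.97530746459961 18.41240882873535 (21, 26, 36, 37) [ 456.70158344 -252.63627207  153.        ]
```

Call:
{"name": "carry_out", "arguments": {
  "steps": "0.82 -0.01 0 0 -1;0.82 -0.01 0 0 -1;0.82 -0.01 0 0 -1;0.83 0 0 0 -1;0 0 1 0 -1;0 0 1 0 -1;0 0 1 0 -1;0 0 1 0 -1;0 0 1 0 -1;0 0 0.7 0 -1;0 0 0.4 0 -1;0 0 0 0 -1"
}}

```text
t: 14.07
ee_pos: [455.6, -251.4, 113.5]
eef_rot: [179.9, -0.3, 166.1]
wrist_force: [0.8, -0.3, 0.4]
width: 85.4
finger_force: 0.0
```

Call:
{"name": "carry_out", "arguments": {
  "steps": "0 0 0 0 1;0 0 0 0 1;0 0 0 0 1;0 0 0 0 1;0 0 0 0 1;0 0 0 0 1",
  "newtons": 80
}}

```text
t: 14.57
ee_pos: [458.2, -252.8, 117.1]
eef_rot: [-180.0, 0.1, 166.0]
wrist_force: [-0.8, 0.7, 5.9]
width: 28.3
finger_force: 78.7
```

```bash
python3 -c "
from h import *
st()"
```

```text
t 14.57 p [ 458.2 -252.8  117.1] r [-1.80e+02  1.00e-01  1.66e+02] j [-28.9  20.  -21.7  48.1   0.  -14.9] F [-0.8  0.7  5.9] w 28.3 ff 78.7
```

Call:
{"name": "carry_out", "arguments": {
  "steps": "0 0 -0.3 0 1;0 0 -0.7 0 1;0 0 -0.7 0 1;0 0 -0.5 0 1;0 0 0 0 1;0 0 0 0 1",
  "newtons": 80
}}

```text
t: 15.07
ee_pos: [457.5, -252.6, 171.2]
eef_rot: [-180.0, 0.1, 166.0]
wrist_force: [0.0, 0.2, -2.9]
width: 28.7
finger_force: 79.3
```

```bash
python3 -c "
from h import *
s=st();print(s['wrist_torque']);a,m=cap('wrist','w9');b,n=cap('scene','s9');import pickle;pickle.dump((m,n),open('w9.pkl','wb'))
t=s['ee_pos'];R=Ro.from_euler('xyz',s['eef_rot'],degrees=True).as_matrix()
print(proj(m,t+R@[0,0,-36]),proj(m,t+R@[0,0,37]))
g=cv2.cvtColor(a,7);print(g[150:330:6,240:330:6])
"
```

```text
t 15.07 p [ 457.5 -252.6  171.2] r [-1.80e+02  1.00e-01  1.66e+02] j [-28.9  17.3 -16.8  55.8  -0.  -14.9] F [ 0.   0.2 -2.9] w 28.7 ff 79.3
[-0.00932479  0.00984069  0.01444189]
[281.5173073  368.91875668] [280.81322018 261.57131185]
[[180 183 183 183 180 179 183 187 180 176 180 175 175 172 177]
 [183 187 182 183 178 174 183 184 172 175 180 175 171 172 175]
 [179 189 183 184 180 175 185 181 175 174 181 172 173 167 176]
 [180 184 181 182 176 176 185 180 173 170 178 177 172 172 176]
 [181 182 179 179 176 172 183 181 176 172 178 176 169 168 175]
 [177 182 179 175 175 176 182 178 173 170 179 175 174 171 173]
 [177 180 177 177 173 174 180 176 172 171 164 181 163 173 168]
 [173 178 171 177 172 174 183 166  95  98  99 103 100  96 129]
 [177 175 172 171 151  44  38  46  33  93 103  98  95  97 100]
 [173 180 174 119  81  74  60  61  79  80  83  98  99  97  98]
 [171 176 163  75  72  79  80  71  70  65  72  97  99 101  97]
 [171 158  75 151 143 136 136 134 129 132 123  63  78  99  98]
 [ 82 140 132 134 132 134 128 133 131 128 127 127 131  65  98]
 [132 135 136 138 134 133 131 128 127 127 130 
[... 325 characters left out ...]
0  74]
 [ 68  17  62  75  69  67  68  62  62  57  60  61  20  62  65]
 [ 65  21  64  71  73  66  65  62  56  61  59  64  16  62  64]
 [ 65  19  58  69  73  66  66  60  58  60  61  59  18  58  65]
 [ 50  22  58  63  41  30  35  24  27  38  63  53  24  44  60]
 [ 23  40  44  29  63  68  59  61  56  49  28  37  47  22  63]
 [ 25  45  44  61  69 138  91  74  72  61  62  45  36  12  62]
 [ 19  40  60  71  69  10   3   4  16  63  75  54  38  15  58]
 [ 16  58  68  21  16  14  17  14  22   5  15  71  65  22  60]
 [ 17  70  13  13  12  25  18  19  15   0  14   4  73  15  74]
 [ 21  62   4  16  16  13   5   7   5  30  20  12  37  18  19]
 [ 21  28   6  16  18  18   1  23  17   3   9  19  26  23  17]]
```

Call:
{"name": "carry_out", "arguments": {
  "steps": "0.25 0 0 0 1;0.25 0 0 0 1;0.2 0 0 0 1;0.2 0 0 0 1;0.2 0 0.02 0 1;0 0 0 0 1",
  "newtons": 28
}}

```text
t: 15.67
ee_pos: [433.8, -246.9, 171.8]
eef_rot: [-180.0, 0.5, 166.0]
wrist_force: [8.1, -1.9, 0.2]
width: 28.7
finger_force: 79.4
```

Call:
{"name": "carry_out", "arguments": {
  "steps": "0.2 0 0.03 0 1;0.2 0 0.04 0 1;0.2 0 0.05 0 1;0 0 0 0 1"
}}

```text
t: 16.0
ee_pos: [419.2, -243.4, 170.2]
eef_rot: [-179.9, 0.6, 166.0]
wrist_force: [4.1, -0.4, 10.5]
width: 28.7
finger_force: 81.2
```

```bash
python3 -c "
from h import *
s=st();print(s['wrist_torque'])"
```

```text
t 16.0 p [ 419.2 -243.4  170.2] r [-179.9    0.6  166. ] j [-30.2  13.5 -22.4  53.5   0.1 -16.2] F [ 4.1 -0.4 10.5] w 28.7 ff 81.2
[-0.10142769 -1.33609175  0.03717929]
```

Call:
{"name": "carry_out", "arguments": {
  "steps": "0.2 0 0 0 1;0.2 0 0.02 0 1;0.2 0 0.03 0 1;0 0 0 0 1;0 0 0 0 1"
}}

```text
t: 16.42
ee_pos: [403.7, -239.5, 167.4]
eef_rot: [-180.0, 0.3, 166.0]
wrist_force: [4.3, -1.2, 3.3]
width: 28.4
finger_force: 80.5
```

```bash
python3 -c "
from h import *
s=st();print(s['wrist_torque'])
b,n=cap('scene','s10');import pickle;pickle.dump(n,open('s10.pkl','wb'))
t=s['ee_pos'];print(proj(n,t))
g=cv2.cvtColor(b,7);u,v=proj(n,t).astype(int);print(u,v)
print(g[v-10:v+45:2,u-34:u+20:2])
"
```

```text
t 16.42 p [ 403.7 -239.5  167.4] r [-180.     0.3  166. ] j [-30.7  12.4 -24.4  52.9   0.1 -16.7] F [ 4.3 -1.2  3.3] w 28.4 ff 80.5
[-0.41498622 -1.4947793   0.02582968]
[281.20393257 105.97921148]
281 105
[[135 110 102  98  82  79  81  79  80  94 113 106  80  80  63  65  62  62
   60  65  92  90 159 173 170 170 168]
 [147 146 122  81  81  84  84  81  81  84 114  81  82  84  79  64  64  63
   61  63  86  95 159 172 171 168 169]
 [180 131  84  83  87 130 102  93  81 119  85  81  82 106 104  64  65  64
   66  72  76  93  79  70 161 169 170]
 [132  84  83  82 132 156 154 181 135  91  82  80  96 152 120  82  66  63
   66  68  71  87  86  67 149 170 170]
 [107  80  91 128 161 200 141 176 102  80  79  94 150 171 119  84  75  62
   67  64  65  75  73  66 160 170 169]
 [ 85 108 133 149 121 118 132 109  81  81  86 148 171 170 119  84  76  63
   60  65  67  69  64  76 166 172 170]
 [ 82  84  83 105 135 185 135  83  82  82 113 169 158 155 100  99  86  63
   67  61  66  68  64 147 166 165 168]
 [ 83  83  82  83  83  98  85  82  83 107 168 183 178 108 100 103  90  85
   65  63  66  66  95 168 170
[... 1570 characters left out ...]
 152 150 149 151 148]
 [238 239 239 238 239 239 239 236 234 231 237 180 165 165 162 164 165 103
   79 159 154 154 152 151 147 149 150]
 [239 238 238 239 239 239 238 238 238 238 238 212 165 167 166 167 164 158
  147 136 150 149 151 149 151 148 149]
 [239 239 239 239 239 238 238 239 238 239 238 190 163 164 164 147 135 127
  120 124 149 152 152 152 152 149 150]
 [239 238 238 239 240 239 238 238 239 239 238 181 142 128 122 118 112 112
   82 123 156 156 153 156 155 152 155]
 [239 239 240 240 239 239 239 238 216 182 148 121 119 116 112  81  83 110
   75 124 157 151 151 152 154 152 151]
 [238 238 238 239 239 217 155 128 125 109 126 128 126 113 112  95  83 111
   72 107 151 153 154 152 155 150 154]]
```

Call:
{"name": "carry_out", "arguments": {
  "steps": "0.15 0 0.02 0 1;0 0 0 0 1;0 0 -0.6 0 1;0 0 -1 0 1;0 0 -1 0 1;0 0 -0.4 0 1;0 0 0 0 1;0 0 0 0 1"
}}

```text
t: 17.13
ee_pos: [396.1, -236.8, 239.4]
eef_rot: [180.0, -0.2, 166.0]
wrist_force: [-0.3, 0.5, -2.9]
width: 28.3
finger_force: 79.8
```

```bash
python3 -c "
from h import *
import pickle
s=st();print(s['wrist_torque'])
b,n=cap('scene','s11');a,m=cap('wrist','w11');c,k=cap('top','t11');pickle.dump((n,m,k,s),open('p11.pkl','wb'))
t=s['ee_pos'];R=Ro.from_euler('xyz',s['eef_rot'],degrees=True).as_matrix()
ax=np.array([np.sin(np.radians(30)),0,-np.cos(np.radians(30))])
for nm,q in(('scene',n),('wrist',m),('top',k)):
  print(nm,[proj(q,t+R@(ax*d)).round(1) for d in(-107,-37,0,36)])
u,v=proj(n,t).astype(int)
v0=max(v-30,0);cs=cv2.resize(b[v0:v0+80,u-40:u+40],(500,500),interpolation=2)
cv2.imwrite('pics/c11.png',np.hstack([cs,cv2.resize(a[120:420,190:370],(300,500),interpolation=2)])[:,:,::-1]);print('crop',u-40,v0)
"
```

```text
t 17.13 p [ 396.1 -236.8  239.4] r [180.   -0.2 166. ] j [-30.9   9.2 -17.1  64.   -0.  -16.8] F [-0.3  0.5 -2.9] w 28.3 ff 79.8
[0.01158767 0.0441508  0.0070724 ]
scene [array([266.1, 115.8]), array([277.7,  96.5]), array([284.2,  85.6]), array([290.8,  74.5])]
wrist [array([280.3, 292.1]), array([280.6, 298.6]), array([280.9, 304.5]), array([281.3, 314. ])]
top [array([351.6, 251.3]), array([352.3, 261.9]), array([352.6, 267.8]), array([353. , 273.9])]
crop 244 55
```

View pics/c11.png

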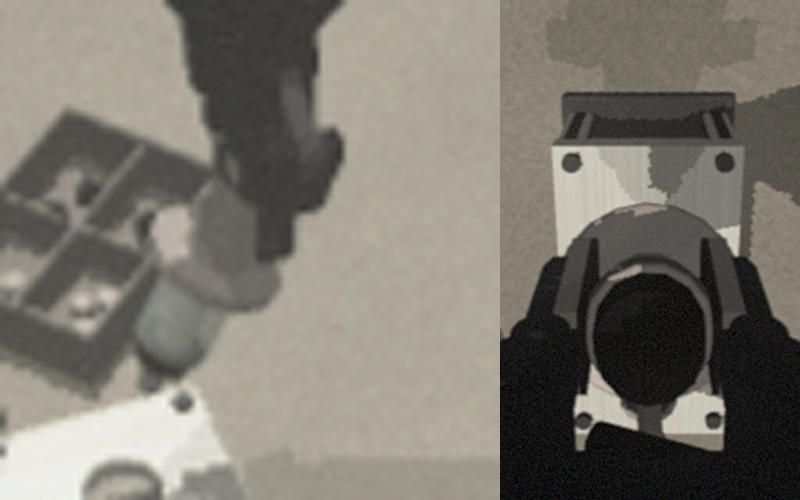

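The valve leans well: scene crop shows spout tip at crop (150,388) → (268,117); wrist view looks almost down the valve's axis, bung centre (280,321), flange's far edge apex row 243. From these I solve the lean.

```bash
cat > lean.py <<'E'
from h import *
import pickle
from scipy.optimize import least_squares
n,m,k,s=pickle.load(open('p11.pkl','rb'))
im=cv2.imread('pics/w11.png');g=cv2.cvtColor(im,6)
mk=((cv2.GaussianBlur(g,(3,3),0)<42)*255).astype(np.uint8);z=np.zeros_like(mk);z[270:372,243:317]=mk[270:372,243:317]
print('col280',g[236:250,280],g[268:292,280],g[350:376,280],'row320',g[320,238:256],g[320,305:322])
t=s['ee_pos'];R=Ro.from_euler('xyz',s['eef_rot'],degrees=True).as_matrix()
def P(th,L,dl,zeta,r):
    a=np.array([np.sin(th),0,-np.cos(th)]);e=np.array([np.cos(th),0,np.sin(th)])
    return t+R@(np.array([dl,0,0])+a*(zeta-L)+e*r)
for th in(22,26,30,34):
    q=np.radians(th)
    print(th,'bungtop +-12.5',[proj(m,P(q,37,0,73,r))[1].round(1) for r in(-12.5,0,12.5)],'flange far',proj(m,P(q,37,0,8,-30))[1].round(1),'neck top far',proj(m,P(q,37,0,53,-15))[1].round(1),'tip scene',proj(n,P(q,37,0,-70,0)).round(1))
E
python3 lean.py
```

```text
col280 [175 177 172 175 176 150 105 124 145 145 143 122  97  84] [85 85 84 78 65 56 47 37 43 43 69 80 83 97 82 70 40 26 19 31 23 20 18 20] [17 12 27 23 15 16 23 15 27 31 18 26 26 40 60 58 59 64 63 64 60 62 58 62
 60 61] row320 [12 27 18 46 73 83 77 43 23 18 19 21 22 27  4 11 16 20] [13 12 26 26 21 17 17 22 51 84 90 77 63 31 16 29 26]
22 bungtop +-12.5 [np.float64(371.1), np.float64(330.5), np.float64(290.3)] flange far 352.3 neck top far 355.3 tip scene [270.7 116.2]
26 bungtop +-12.5 [np.float64(363.8), np.float64(322.3), np.float64(281.9)] flange far 357.9 neck top far 353.2 tip scene [268.4 116.1]
30 bungtop +-12.5 [np.float64(356.0), np.float64(314.0), np.float64(273.8)] flange far 363.5 neck top far 350.7 tip scene [266.1 115.8]
34 bungtop +-12.5 [np.float64(347.9), np.float64(305.8), np.float64(266.1)] flange far 369.0 neck top far 347.9 tip scene [263.9 115.4]
```

```bash
cat >> lean.py <<'E'
def f(x):
    th,L,dl=x; q=np.radians(th)
    tp=proj(n,P(q,L,dl,-70,0))
    return [(proj(m,P(q,L,dl,73,12.3))[1]-284)/2,(proj(m,P(q,L,dl,73,-12.3))[1]-363.5)/2,(max if 0 else min)(proj(m,P(q,L,dl,8,30))[1],proj(m,P(q,L,dl,0,30))[1])/1.5-241.5/1.5,(tp[0]-268)/.6,(tp[1]-117)/.6,(L-36.5)/1.5,dl/3]
r=least_squares(f,[28,37,0]);print(r.x,r.fun.round(2))
C=np.linalg.inv(r.jac.T@r.jac)**.5 if 0 else np.sqrt(np.diag(np.linalg.inv(r.jac.T@r.jac)));print(C)
E
python3 lean.py|tail -3
```

```text
34 bungtop +-12.5 [np.float64(347.9), np.float64(305.8), np.float64(266.1)] flange far 369.0 neck top far 347.9 tip scene [263.9 115.4]
[27.08013357 37.59638926 -1.51557076] [ 0.15  0.44 -1.31 -1.43 -1.15  0.73 -0.51]
[0.63388046 1.15692742 0.45628517]
```

Lean about 27°; one more nudge in the bore for the missing 3°.

Call:
{"name": "carry_out", "arguments": {
  "steps": "-0.4 0 0.5 0 1;0 0 1 0 1;0 0 0.9 0 1;0 0 0.58 0 1;0.2 0 0 0 1;0.2 0 0 0 1;0.12 0 0.03 0 1;0.1 0 0.03 0 1;0 0 0 0 1;0 0 0 0 1"
}}

```text
t: 18.12
ee_pos: [395.0, -237.0, 165.4]
eef_rot: [180.0, 0.3, 166.0]
wrist_force: [5.0, -0.8, -1.9]
width: 28.0
finger_force: 82.2
```

```bash
python3 -c "
from h import *
s=st();print(s['wrist_torque'])"
```

```text
t 18.12 p [ 395.  -237.   165.4] r [180.    0.3 166. ] j [-31.   11.7 -25.7  52.3   0.1 -17. ] F [ 5.  -0.8 -1.9] w 28.0 ff 82.2
[-0.16330025 -1.32964496  0.0060777 ]
```

Call:
{"name": "carry_out", "arguments": {
  "steps": "0 0 -0.6 0 1;0 0 -1 0 1;0 0 -1 0 1;0 0 -0.5 0 1;0 0 0 0 1;0 0 0 0 1"
}}

```text
t: 18.62
ee_pos: [392.2, -236.2, 241.9]
eef_rot: [-180.0, -0.0, 166.0]
wrist_force: [-0.7, -0.3, -2.8]
width: 28.5
finger_force: 82.4
```

```bash
python3 -c "
from h import *
import pickle
s=st()
b,n=cap('scene','s12');a,m=cap('wrist','w12');pickle.dump((n,m,None,s),open('p12.pkl','wb'))
g=cv2.cvtColor(a,7)
print(g[225:300,280],g[345:370,280])
d=cv2.absdiff(b,cv2.cvtColor(cv2.imread('pics/scene.png'),4)).max(2);print(((d[96:126,255:290])//10))
"
```

```text
t 18.62 p [ 392.2 -236.2  241.9] r [-180.   -0.  166.] j [-31.    8.6 -17.5  64.   -0.  -17. ] F [-0.7 -0.3 -2.8] w 28.5 ff 82.4
[126 108 112 120 145 154 161 168 177 177 172 173 172 173 178 175 171 170
 142 111 130 138 103  87  83  85  83  84  82  83  85  86  82  84  81  86
  82  88  86  83  86  86  88  83  80  84  84  78  67  41  43  45  62  79
  86  86  88  72  32   9  22  24  23  19  22  39  14  34  19  30  24  28
  34  28  28] [ 23  29  28  18  26  28  24  32  28  22  28  27  26  24  25  33 105 169
 176 156  97  65  55  63  58]
[[0 0 0 ... 7 7 3]
 [0 0 0 ... 6 6 4]
 [0 0 0 ... 5 5 4]
 ...
 [0 0 5 ... 0 0 0]
 [0 0 3 ... 0 0 0]
 [0 0 2 ... 1 0 0]]
```

```bash
sed -e 's/p11/p12/;s/-284)/-283.2)/;s/-363.5)/-361)/;s/-241.5/-243.2/' lean.py > lean2.py
sed -i 's#,(tp\[0\]-268)/.6,(tp\[1\]-117)/.6##' lean.py lean2.py
python3 lean.py|tail -2; python3 lean2.py|tail -2
python3 - <<'E'
from h import *
b=cv2.imread('pics/s12.png');a=cv2.imread('pics/scene.png')
d=cv2.absdiff(a,b).max(2)
for y in range(92,126): print(y,''.join('#' if x>25 else '.' for x in d[y,250:300]))
E
```

```text
[28.20940642 36.75297989 -1.9297343 ] [-0.35  0.29 -0.1   0.17 -0.64]
[0.7958255  1.38727946 0.5277291 ]
[29.33115423 37.11457153 -1.65420843] [-0.76  0.72 -0.07  0.41 -0.55]
[0.78962864 1.39267082 0.52237171]
92 ...................########...#############.......
93 ...................########..##############.......
94 ....................######..##############........
95 ....................######.#############..........
96 .....................#####.#############..........
97 ....................####..##############..........
98 ....................###..###############..........
99 ...................#####.###############..........
100 ...................#####.##############...........
101 ..................#####.###############...........
102 ..................####.###############............
103 .................####.##############..............
104 .................##..##########...................
105 ................###.###########...................
106 ...................###########....................
107 ..................###########.....................
108 ..............
[... 271 characters left out ...]
...##..########.........................
114 ............##########............................
115 ..........######.####.............................
116 .........###########..............................
117 .........########.................................
118 ........##########................................
119 ........##########................................
120 ........###########...............................
121 .......############...............................
122 .......############...............................
123 .......############...............................
124 .......############...............................
125 ........############..............................
```

```bash
cat > ring.py <<'E'
from h import *
def ell(im,u,v,w=50):
    h=cv2.cvtColor(im,cv2.COLOR_RGB2HSV).astype(int); y0,x0=max(int(v)-w,0),max(int(u)-w,0)
    q=h[y0:int(v)+w,x0:int(u)+w]; k=((q[...,2]<62)*255).astype(np.uint8)
    # annulus = bright hole inside the dark ring: contours with parents
    cs,hi=cv2.findContours(k,cv2.RETR_CCOMP,1); out=[]
    for c,hh in zip(cs,hi[0]):
        if len(c)>=8 and cv2.contourArea(c)>60:
            e=cv2.fitEllipse(c); out.append((hh[3]>=0,round(cv2.contourArea(c)),np.round([e[0][0]+x0,e[0][1]+y0],1),np.round(e[1],1),round(e[2])))
    return out
E
python3 - <<'E'
from ring import *
for f,u,v,w in(('w1',489,277,55),('top',203,228,20),('scene',344,266,25)):
    im=cv2.imread(f'pics/{f}.png')[:,:,::-1].copy()
    print(f);[print(' ',o) for o in ell(im,u,v,w)]
# base plate in top view: bright low-sat pixels
im=cv2.imread('pics/top.png');h=cv2.cvtColor(im,cv2.COLOR_BGR2HSV);q=((h[...,2]>170)*255).astype(np.uint8);z=q*0;z[195:245,185:225]=q[195:245,185:225]
p=cv2.findNonZero(z);r=cv2.minAreaRect(p);m=env.camera_model('top');b=cv2.boxPoints(r);P=np.array([onz(m,*x,8) for x in b]);print(P.round(0))
for i in range(2):
  d=P[i+1]-P[i];print(np.linalg.norm(d),np.degrees(np.arctan2(d[1],d[0])))
E
```

```text
w1
  (np.False_, 72, array([437.4, 326.5]), array([ 8.1, 16.3]), 154)
  (np.False_, 1960, array([492.3, 276.8]), array([46.6, 53.6]), 144)
  (np.True_, 474, array([487.1, 276.6]), array([33.8, 42.1]), 165)
  (np.False_, 870, array([489.7, 277.4]), array([77.7, 85.3]), 118)
top
  (np.False_, 70, array([202.5, 228.5]), array([11. , 12.6]), 91)
sceneTraceback (most recent call last):
  File "<stdin>", line 4, in <module>
  File "ring.py", line 7, in ell
    for c,hh in zip(cs,hi[0]):
                       ~~^^^
TypeError: 'NoneType' object is not subscriptable
```

Call:
{"name": "carry_out", "arguments": {
  "steps": "0.2 0.6 -0.5 0 1;0.25 1 -0.5 0 1;0.25 1 -0.5 0 1;0.25 1 -0.4 0 1;0.22 1 -0.4 0 1;0.22 1 0 0 1;0.22 1 0 0 1;0.22 1 0 0 1;0.22 1 0 0 1;0.22 1 0 0 1;0.22 1 0 0 1;0.22 1 0 0 1"
}}

```text
t: 19.72
ee_pos: [395.7, 62.5, 297.9]
eef_rot: [-179.9, -0.2, 166.0]
wrist_force: [0.4, -0.1, -3.5]
width: 28.5
finger_force: 82.4
```

Call:
{"name": "carry_out", "arguments": {
  "steps": "0.22 1 0 0 1;0.22 0.8 0 0 1;0 0.5 0 0 1;0 0 0 -6 1;0 0 0 -6 1;0 0 0 -6 1;0 0 0 0 1;0 0 0 0 1"
}}

```text
t: 20.38
ee_pos: [399.4, 119.7, 298.2]
eef_rot: [-180.0, -0.2, -176.2]
wrist_force: [0.7, 0.0, -2.4]
width: 28.4
finger_force: 82.3
```

```bash
python3 - <<'E'
from ring import *
import pickle
s=st();a,m=cap('wrist','w13');pickle.dump((m,s),open('p13.pkl','wb'))
p=proj(m,(532,205,107));print(p)
[print(' ',o) for o in ell(a,*p,60)]
k=env.camera_model('top');m1=None
E
```

```text
t 20.38 p [399.4 119.7 298.2] r [-180.    -0.2 -176.2] j [ 16.7   3.3 -15.   71.8  -0.   12.8] F [ 0.7  0.  -2.4] w 28.4 ff 82.3
[351.07544491 309.47315168]
  (np.False_, 1202, array([300.4, 320.9]), array([23.1, 78.5]), 0)
  (np.False_, 6262, array([353.8, 324. ]), array([ 82.8, 125.7]), 137)
  (np.True_, 234, array([355.7, 301.2]), array([24. , 33.6]), 141)
```

Call:
{"name": "carry_out", "arguments": {
  "steps": "1 -0.8 0 0 1;1 -0.8 0 0 1;1 -0.6 0 0 1;0 0 0 0 1;0 0 0 0 1"
}}

```text
t: 20.85
ee_pos: [328.0, 59.2, 299.4]
eef_rot: [180.0, -0.0, -176.2]
wrist_force: [0.6, -0.3, -1.6]
width: 28.1
finger_force: 82.3
```

```bash
python3 - <<'E'
from ring import *
import pickle
s=st();a,m=cap('wrist','w14');pickle.dump((m,s),open('p14.pkl','wb'))
p=proj(m,(532,205,107));print(p)
[print(' ',o) for o in ell(a,*p,55)]
def T(s):
    X=np.eye(4);X[:3,:3]=Ro.from_euler('xyz',s['eef_rot'],degrees=True).as_matrix();X[:3,3]=s['ee_pos'];return X
ct=np.array(m['camera_from_world'])@T(s)
s1=dict(ee_pos=[489.6,10.5,249.8],eef_rot=[180,-.1,-170.1])
m1=dict(K=m['K'],camera_from_world=ct@np.linalg.inv(T(s1)));pickle.dump(m1,open('m1.pkl','wb'))
print(proj(m1,(501.5,1.8,84)))
E
```

```text
t 20.85 p [328.   59.2 299.4] r [ 180.    -0.  -176.2] j [ 10.2  -5.3 -23.3  72.1   0.    6.4] F [ 0.6 -0.3 -1.6] w 28.1 ff 82.3
[394.79901925 363.78550382]
  (np.False_, 9652, array([389. , 368.2]), array([105.6, 133.9]), 115)
  (np.True_, 102, array([423.8, 382.3]), array([ 5. , 29.8]), 135)
[268.13912352 203.58093649]
```

Call:
{"name": "carry_out", "arguments": {
  "steps": "-1 0.12 0 0 1;-1 0.12 0 0 1;-1 0.12 0 0 1;-1 0.12 0 0 1;-1 0.12 0 0 1;-1 0.12 0 0 1;-0.9 0.08 0 0 1;0 0 0 0 1;0 0 0 0 1"
}}

```text
t: 21.65
ee_pos: [501.7, 92.6, 298.4]
eef_rot: [180.0, -0.1, -176.0]
wrist_force: [-0.1, -0.5, -3.2]
width: 28.2
finger_force: 82.3
```

```bash
python3 - <<'E'
from ring import *
import pickle
s=st();a,m=cap('wrist','w15');pickle.dump((m,s),open('p15.pkl','wb'))
p=proj(m,(532,205,107));print(p)
[print(' ',o) for o in ell(a,*p,60)]
m1=pickle.load(open('m1.pkl','rb'));k=env.camera_model('top')
P,e=tri(m1,(489.7,277.4),k,(202.8,228.5));print('w1-top',P,e)
print(g:=cv2.cvtColor(a,7)[int(p[1]),int(p[0])-60:int(p[0])+60:2],cv2.cvtColor(a,7)[int(p[1])-60:int(p[1])+60:2,int(p[0])])
E
```

```text
t 21.65 p [501.7  92.6 298.4] r [ 1.80e+02 -1.00e-01 -1.76e+02] j [10.5 12.6 -3.9 73.6  0.   6.5] F [-0.1 -0.5 -3.2] w 28.2 ff 82.3
[392.24747406 222.29841853]
  (np.False_, 1584, array([394.7, 217. ]), array([43.4, 46.5]), 127)
  (np.True_, 381, array([392. , 218.1]), array([33.9, 38.1]), 140)
  (np.False_, 4258, array([392.7, 218.1]), array([72.9, 75.5]), 94)
  (np.True_, 3694, array([394.6, 217.2]), array([66.4, 70.9]), 126)
w1-top [527.93270983 205.82662722 105.13282452] 1.6461056452014151
[ 97 128 128 128 128 126 133 130 131 116  74  49  32  31  37  88 116 116
 116 116  98  28  33  23  26  20  26  31  30  26  22  24  16  26  27  21
  31  67  87  74  18  24  29  82 114 114 114 119  93  27  74  80  83  82
  80  78  82 122 130 136] [ 72  70  68  77  94 103 102  96 102 103  48  66 117 114 114 118  70  16
  20  92  98  92  20  31  23  27  19  22  31  26  22  26  21  30  29  27
  27  44  12  99 113 117 116 117  70  15  40  47  52 121 119  96  84  81
  79  84  83  88  78  85]
```

```bash
python3 - <<'E'
from ring import *
import pickle
m,s=pickle.load(open('p15.pkl','rb'));m1=pickle.load(open('m1.pkl','rb'));k=env.camera_model('top')
o=(393.7,217.6)
print('w15 z107',onz(m,*o,107),'w1 z107',onz(m1,489.7,277.2,107),'top z107',onz(k,202.8,228.5,107))
print('w15-w1',tri(m,o,m1,(489.7,277.2)),'w15-top',tri(m,o,k,(202.8,228.5)))
# base plate in w15: corners via bright mask
a=cv2.imread('pics/w15.png');h=cv2.cvtColor(a,cv2.COLOR_BGR2HSV)
u,v=393,240
q=((h[...,2]>140)&(h[...,1]<25));print(h[v-100:v+100:12,u-90:u+120:12,2]);
# base plate edges in top view, z=8
t=cv2.cvtColor(cv2.imread('pics/top.png'),6)
print(t[196:246:2,184:224:2])
E
```

```text
w15 z107 [527.03206092 205.54852989 107.        ] w1 z107 [527.6220608  203.91588405 107.        ] top z107 [527.02991167 205.99212718 107.        ]
w15-w1 (array([528.84464382, 206.90369321, 103.21647895]), np.float64(0.9601514484060281)) w15-top (array([527.22389202, 205.98684991, 106.13486479]), np.float64(0.3130266281635287))
[[119 122 118 123 139  92  86  86  81  86  91  82  83 143 136 136 131 133]
 [125 138 141 131 138 127  89  88  88  81  85  83  82 138 138 140 140 136]
 [119 147 142 140 137 127  67  70  90  82  92  86  91 136 141 140 132 132]
 [134 145 142 210 181 177 134 101 105  88  89  84  79 137 142 136 140 146]
 [141 138 139 211 183 109  33 117 114  27  87  89 103 139 135 133 144 139]
 [ 89  91  87 128 102  39 121  73  26 117  68  84 135 131 135 138 132 136]
 [ 85  90  84 131  94 121  31  34  27  25 115  89 130 132 139 135 134 135]
 [137  80  82 132  90 103  30  31  28  31 122  88 128 136 131 142 137 137]
 [138 136 138 130  89  26 118  23 122 113 114  90 138 129 135 140 137 139]
 [117 138 144 204 123 125  21 119 121  38  88  87 142 135 135 132 136 139]
 [ 90  92 134 180 
[... 1933 characters left out ...]
 190 191
  119 114]
 [115 114 102  70 119 166  28 146  59  12  12  46  63 147 167 131 185 189
  131 114]
 [113 114 115  84  58 166  98   6  72  89  80  74  27 158 112 162 141 183
  132 115]
 [114 114 117 120  76 117 166 107  17   4   4  58 141 164  92 177  54 156
  123 117]
 [117 115 115 116 110 150 110 165 151 139 143 164 150  86 169 173 171 192
  119 116]
 [115 117 113 114 109 192 163 109 115 120 118 100 141 171 150 144 148 148
  123 119]
 [113 115 115 113 115 143 141 140 128 103  98  87  92 100  97 112 119 117
  117 116]
 [114 112 115 114 115 113 114 113  98  99  99  99 100 106 115 119 118 116
  117 119]
 [116 115 116 112 114 115 113 115 113 111 109 107 115 117 115 119 117 117
  118 117]]
```

```bash
python3 - <<'E'
from ring import *
k=env.camera_model('top');t=cv2.cvtColor(cv2.imread('pics/top.png'),6).astype(float)
R=[];L=[]
for v in list(range(203,235)):
    r=t[v,208:228]; i=[j for j in range(len(r)-1) if r[j]>150>=r[j+1]]
    if i: j=i[-1];R.append((208+j+(r[j]-150)/(r[j]-r[j+1]),v))
for v in range(207,218):
    r=t[v,186:200]; j=[j for j in range(len(r)-1) if r[j]<150<=r[j+1]]
    if j: j=j[0];L.append((186+j+(150-r[j])/(r[j+1]-r[j]),v))
for n,E in(('R',R),('L',L)):
    P=np.array([onz(k,*e,8) for e in E]);
    c=np.polyfit(P[:,0],P[:,1],1);res=P[:,1]-np.polyval(c,P[:,0]);g=abs(res)<1.2*res.std()+.3;c=np.polyfit(P[g,0],P[g,1],1);print(n,len(P),np.degrees(np.arctan(c[0])),'y at 527',np.polyval(c,527))
# holes
for u,v in((194,206),(214,204),(216,236)):
    w=np.clip(150-t[v-3:v+4,u-3:u+4],0,None);yy,xx=np.mgrid[v-3:v+4,u-3:u+4];print(onz(k,(w*xx).sum()/w.sum(),(w*yy).sum()/w.sum(),8))
E
```

```text
R 32 4.494850374036878 y at 527 163.19784545079455
L 11 7.591774844053445 y at 527 248.23107072148807
[613.41501922 249.06451678   8.        ]
[619.41251255 180.22004361   8.        ]
[511.97220068 174.18580207   8.        ]
```

Call:
{"name": "carry_out", "arguments": {
  "steps": "0.9 0 0 0 1;0.9 0 0 0 1;0.82 0 0 0 1;0 0.9 0 0 1;0 0.9 0 0 1;0 0.9 0 0 1;0 0.9 0 0 1;0 0.83 0 0 1;0 0 0.5 -0.2 1;0 0 0.3 0 1;0 0 0 0 1;0 0 0 0 1"
}}

```text
t: 22.7
ee_pos: [425.9, 197.0, 279.1]
eef_rot: [-180.0, -0.1, -175.8]
wrist_force: [0.8, 0.6, -2.1]
width: 28.2
finger_force: 82.3
```

```bash
python3 - <<'E'
from ring import *
import pickle
s=st();go([428.3,198.4,278.4],184.2)
b,n=cap('scene','s16');a,m=cap('wrist','w16');pickle.dump((n,m,None,s),open('p16.pkl','wb'))
t=s['ee_pos'];R=Ro.from_euler('xyz',s['eef_rot'],degrees=True).as_matrix()
tip=t+R@[-54.1,0,93.4];print('tip',tip,proj(n,tip),'flange',proj(n,t+R@[-1.7-37*.489,0,37*.872]),'focus',proj(n,(482.3,202.4,185)))
d=cv2.absdiff(cv2.cvtColor(b,4),cv2.imread('pics/scene.png')).max(2)
u,v=proj(n,tip).astype(int);print(u,v)
for y in range(v-30,v+12): print(y,''.join('#' if x>25 else '.' for x in d[y,u-25:u+35]))
g=cv2.cvtColor(a,7);print(g[225:300,280],g[345:370,280])
E
```

```text
t 22.7 p [425.9 197.  279.1] r [-1.800e+02 -1.000e-01 -1.758e+02] j [ 24.8   8.8 -11.5  69.8  -0.   20.7] F [ 0.8  0.6 -2.1] w 28.2 ff 82.3
shift units [-0.1   0.05  0.03] turn -0.0
tip [479.67676741 200.88899575 185.63702458] [364.84886555 235.46072859] flange [381.5617091  213.52977522] focus [364.32897363 236.69129342]
364 235
205 ...................................#########################
206 .................................#..########################
207 ...............................#...#.#######################
208 ...............................#.###.#######################
209 ...............................#..##.#######################
210 ...............................##..##.######################
211 ................................#..##.######################
212 ................................##..########################
213 ................................##....######################
214 .................................##..#######################
215 ..................................#######################...
216 ...................................##############
[... 1670 characters left out ...]
...............................
243 ............................................................
244 ............................................................
245 ............................................................
246 ............................................................
[ 97 111 149 173 182 180 188 205 207 209 211 202 166 149 117 102  98 101
  97 113 137 153 149 149 152 151 134 128 105  94  86  82  88  86  85  84
  88  86  86  88  85  82  85  86  82  86  90  88  72  46  38  50  61  81
  86  89  88  77  31  21  28  29  30  28  15  22  19  26  28  30  21  15
  37  29  26] [ 23  24  22  27  31  20  24  21  23  23  27  21  24  26  15  36  62  99
 105  99 117 131 129 133 130]
```

```bash
python3 - <<'E'
from ring import *
import pickle
n,m,_,s=pickle.load(open('p16.pkl','rb'))
t=s['ee_pos'];R=Ro.from_euler('xyz',s['eef_rot'],degrees=True).as_matrix();ph=np.linspace(0,6.28,40)
def circ(th,ze,r,L=37.1,dl=-1.7):
    q=np.radians(th);a=np.array([np.sin(q),0,-np.cos(q)]);e=np.array([np.cos(q),0,np.sin(q)]);f=np.array([0,1,0])
    return np.array([proj(n,t+R@(np.array([dl,0,0])+a*(ze-L)+r*(e*np.cos(p)+f*np.sin(p)))) for p in ph])
for th in(26,29.3,32):
    a,b,c,d=circ(th,-70,6),circ(th,0,30),circ(th,8,30),circ(th,-42,17)
    print(th,'spout u',a[:,0].min().round(1),a[:,0].max().round(1),'v',a[:,1].min().round(1),a[:,1].max().round(1),'flange umin',b[:,0].min().round(1),'at v',b[b[:,0].argmin(),1].round(1),'top umin',c[:,0].min().round(1),'flange vmax',b[:,1].max().round(1),b[b[:,1].argmax(),0].round(1),'chamber umin',d[:,0].min().round(1),'umax',d[:,0].max().round(1),'vmax',d[:,1].max().round(1))
im=cv2.imread('pics/scene.png');g=cv2.cvtColor(im,6)
u,v=proj(n,(527.2,205.7,107)).astype(int);print('ring pred',proj(n,(527.2,205.7,107)))
for y in range(v-16,v+17): print(y,''.join(' .:-=+*#%@'[min(9,x//22)] for x in g[y,u-22:u+22]),u-22)
b=cv2.cvtColor(cv2.imread('pics/s16.png'),6)
for y in range(203,242): print(y,''.join(' .:-=+*#%@'[min(9,x//22)] for x in b[y,355:410]),355)
E
```

```text
26 spout u 364.0 368.8 v 232.6 236.7 flange umin 369.3 at v 208.3 top umin 371.1 flange vmax 223.9 389.0 chamber umin 365.4 umax 379.5 vmax 232.3
29.3 spout u 362.4 367.2 v 233.4 237.5 flange umin 369.0 at v 208.2 top umin 370.9 flange vmax 224.0 388.6 chamber umin 364.4 umax 378.2 vmax 232.8
32 spout u 361.3 366.0 v 234.0 238.1 flange umin 368.7 at v 208.0 top umin 370.8 flange vmax 224.0 388.3 chamber umin 363.6 umax 377.3 vmax 233.1
ring pred [344.73184762 262.20495483]
246 ############################################ 322
247 ############################################ 322
248 ############################################ 322
249 ############################################ 322
250 ############################################ 322
251 #################*########################## 322
252 #############*++****+*###################### 322
253 ###########*++%%%%%%%##**################### 322
254 ##########*=+%@@@@@@@@@%#**################# 322
255 ##########+=%@@@@@%%%@@@@%#*################ 322
256 #########+=*@@@@#*+++**%@@@%**############## 322
257 ########*=-%@@@#+--:---=*%@@@**####
[... 2922 characters left out ...]
 %%%%%#%%%#=::--=++++===+*###*#**#**#*##**************+= 355
232 ##%%%%%%##=-:::-==+====**####****#****#****#*##*****+== 355
233 #%%%%#%##*=--::::----+*######****#***#*#***####**#**+== 355
234 %%%%##%%#+===-:::::=*####*###*##*##*##**#***####***+=== 355
235 %%%%##%%*+++==++++*#######***#*###***##**######***#+=== 355
236 %##%%###*+++==##########**###***###**###****#*****+==== 355
237 %%%%%####*+++*###%%#####*####***###**###*###**##*#+==== 355
238 %%%%%####*****####%###*##**########**###*####*#*##+==== 355
239 %%%%%%######*########**##*#######*##**#*****#**##+===== 355
240 #%%##%#######*#**####**###########*#**##*###***#+====== 355
241 %%%%%%%####****#**#*#*###*####*###***###**###*#+======= 355
```

Tip measured in the scene view at about (366,236) against the focus point's (364,237), and the lean about 29°. One small correction.

Call:
{"name": "carry_out", "arguments": {
  "steps": "-0.06 0.03 0.02 0 1;-0.05 0.02 0.01 0 1;0 0 0 0 1;0 0 0 0 1;0 0 0 0 1;0 0 0 0 1;0 0 0 0 1;0 0 0 0 1"
}}

```text
t: 23.47
ee_pos: [429.5, 199.2, 278.8]
eef_rot: [-180.0, -0.0, -175.8]
wrist_force: [-0.4, 0.2, -2.2]
width: 28.4
finger_force: 82.3
```

```bash
python3 - <<'E'
from ring import *
P=[]
for i in range(6):
    env.capture('top');P.append(env.sense()['ee_pos'])
print(np.mean(P,0),np.std(P,0));st();go([428.3,198.4,278.4],184.2)
# key still standing: scene compare; strap view not needed
b,n=cap('scene','s17');g=cv2.cvtColor(b,7)
u,v=proj(n,(538.5,-273,150)).astype(int)
for y in range(v-14,v+20): print(''.join(' .:-=+*#%@'[min(9,x//22)] for x in g[y,u-25:u+45]))
E
```

```text
[429.49711044 199.22654041 278.80091757] [0.01494962 0.01590626 0.01006358]
t 23.77 p [429.5 199.3 278.8] r [ 180.    -0.  -175.8] j [ 24.9   9.2 -11.1  69.7   0.   20.7] F [ 1.   0.3 -1.4] w 28.2 ff 82.3
shift units [ 0.05 -0.03  0.02] turn -0.0
++*++++**++++#%%%%%#%##%#####++++=======-==-=============++#%%%%%%%%%%
*++++*++*+*++##%%%%%%#%%####%#++++++====-===============++#%%%%%%%%%%%
+++++*+*+++++*##%%%%%%#%%%#######+++++=======-==========+#%%%%%%%%%%%%
+++++++***+*++*###%%%%%############+++++===============+#%%%%%%%%%%%%%
++*++++**+++++*#*#####%*****######%###++++============+#%%%%%%%%%%%%%%
*+***+***+**==*####%###=====+#####%######*+++=========##%%%%%%%%%%%%%%
***++++**+++=-*####%%%+------##############*++++=====+#%%%%%%%%%%%%%%%
+*+*+*+**++=--*#######+------#######%##%####*+++++=++#%%%%%%%%%%%@%%%%
**++*+*+*+=---*#####%#=------*######%%#########*++++#%%%%%%%%%@@%%@@%%
***+**+++=----*####%##=------+#%##%#%%%###%%%%%##*++#%%%%%@@@@@@#+#@%%
++***++==-----*#######=------***####%%%%%%%%%%%%%###%%@@@@@@@@@%+=+@@%
=++====------=*#####%#=------+++++***#%%%%#%##%%%%%@@@@@@@@@@@@@*=#@@%
-
[... 860 characters left out ...]
*#@@@@@@@@@@*--------=#+*@@@@@@@@@@@@@@@#*#%%%%%##*++@@@@@@@@
+++++%@@@*++@@@@@@@@@#------=-=%**@@@@@@@@@@@@@@@%#%%##**+++++@@@@@@@@
+++++*@@%+==@@@@@@@@@#=-----=-*%*@@@@@@@@@@@@@@@@@##*++++++**%@@@@@@@@
++++++@@@@#@@@@@@@@@@@+=----==%#+@@@@@@@@@@@@@@@@@%*+=+**###@@@@@@@@@@
+++++##@@@@@@@@@@@@@@@*+======*++@@@@@@@@@@@@@@@@@@@#*#%%%%@@@@@@@@@@@
+++##%*@@@@@@@@@@@@@@%++=++++====%@@@@@@@@@@@@@@@@@@@@@@@@@@@@@@@@@@@@
###%%%#%@@@@@@@@@@@@@%+====++==+=%%@@@@@@@@@@@@@@@@@@@@@@@@@@@@@@@@@@@
%%##%%%#@@@@@@@@@@@@@@+========+=%@@@@@@@@@@@@@@@@@@@@@@@@@@@@@@@@@@@@
%%%%%##*@@@@@@@@@@@@@@*+=====++==@#@@@@@@@@@@@@@@@@@@@@@@@@@@@@@@@@@@@
%%%####*%@@@@@@@@@@@@@*++======++%*@@@@@@@@@@@@@@@@@@@@@@@@@@@@@@@@@@@
```

```bash
python3 -c "
from bench import env
print(env.job_done())"
```

```text
the job is handed in; nothing more can be done
None
```

The job is handed in: the strap is clear, the key is standing in the clamp, and the valve is gripped over the inspection camera. By my measurements its tip is within about 2 mm of the focus point and it leans about 29° (30° wanted).

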